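Refit the squaring fence to the mat cutter

ROBOT

A 7-joint arm with a two-finger parallel gripper is mounted at the origin on the work surface. World frame = base frame: x ahead of the robot, y to its left, z up, the work surface at z = 0. Lengths are in m, angles in rad, forces in N, time in s.
With the tool pointing down it reaches from about 0.35 to 0.9 m from the base axis. Payload 8.1 kg.
Tool frame: the origin (TCP) lies on the centre line of the jaws, within the pads' length; the fingertips stand 19 mm ahead of it and the grasp point (between the pads) is the TCP (ctrl.tip_reach is the distance from the TCP to the fingertips, in m); z points along the fingers, y is the line along which they close (so a half turn about z gives the same grasp; the last joint's range is limited). The gripper opens to 85 mm and grips with 20 to 120 N. Pads are 22 mm wide; open, the fingers measure 114 mm over their backs; the gripper's body (76 mm by 85 mm) begins 54 mm behind the grasp point. The pads swing forward as they close: fully open they stand 13 mm farther back than shut.
Start: joints at [1.067, 0.434, 0.025, 1.573, -0.012, 1.134, -0.075], TCP at [0.244, -0.575, 0.228] pointing down, gripper open.
Joint ranges: [-2.62, 2.62], [-0.44, 2.09], [-1.27, 1.32], [0.08, 2.57], [-1.32, 4.46], [0.12, 2], [-2.74, 2.74]. Speed limits (rad/s): [2.22, 2.22, 3.01, 3.01, 3.14, 3.14, 3.14].

INTERFACE

Orientations are given as a rotation vector (axis times angle).
In Python, from station import monitor, viewer, ctrl, nets gives the robot as it stands.
- The arm moves only by the shell command python3 -m pendant 'ROWS' [FORCE]. ROWS is JSON, one flat list of numbers, 7 for each row, row after row: the turn, a rotation vector about the tool's x, y, z in rad, then the shift along the tool's x, y, z in mm, then the gripper's target within -1 to 1 (shut at 1, half-way at 0, fully open at -1). In form: [wx, wy, wz, x, y, z, claw, wx, wy, wz, x, y, z, claw, ...]. A call has 1 to 5 rows; each row is the pose to reach, as a shift and turn from the pose commanded when the call began, along the tool's axes at that moment; what a row does not reach only later rows make up. A row lasts 1/12 s, in which the tool goes at most 41.7 mm and 7.16 degrees, less where a joint would pass 70% of its speed; a pose out of reach is approached as far as the arm can. A call with a gripper value outside its range is refused whole. The fingers move at their own pace and stop on an object; FORCE is the grip in N (left out, the last holds). Time passes only in rows, so rows that repeat a pose let the fingers close. It gives the time, the measured TCP pose, the force, the opening and the grip force at its end, in the units of the state.
- monitor.get_state(): the state, without advancing time (a new reading comes with each control period).
- viewer.get_image(name): name is "scene" or "top" or "wrist"; returns the picture (400x640x3 uint8, blue, green, red); there is no depth.
- viewer.calibration(name): a dict with "mtx" (3x3 intrinsics, pixels), "eye" and "orientation" of the camera in the world. Camera axes: x right, y down, z forward; pixel columns grow to the right and rows downward; lengths in m; the calibration is good to about 2 mm. A picture is of the moment at which its call begins: read the wrist's pose just before it. calibration takes no time and is no camera call; for the wrist camera it gives the pose at the moment of the call.
- ctrl.close_job(): hands the job in; it is judged then, once.
Trained networks look in the newest picture that a camera, given by its name, has taken for a name from the list of things; names that differ only in an ending like _2 or _b are one class to them, and where a whole thing is asked for, a point or a joint stands for the part that bears it (a point fixed in the world has none). Each returns a list of dicts, best first, with "conf" (0 to 1); they miss things now and then, are a little off and sometimes report something else, mostly with a low value. They report only what shows in the picture. A call takes as long as a camera call.
- nets.search_frame(camera, query): "rect" ([left, top, width, height] in pixels, round what is visible of it).
- nets.pinpoint(camera, query): "location" ([row, column] in pixels: a listed point, or the origin of a listed thing).
The state is a dict: "time": time; "qpos": joint angles; "joint_velocities": joint speeds; "tau": joint torques, N m; "tool_pos": TCP position; "ee_rot": TCP orientation; "contact_force": force on the tool from outside, world axes, zero at the start; "torque": the same for the moment, N m; "finger_gap": finger opening in m; "gripper_force": force on a finger pad.
Only numpy, scipy, OpenCV 4.12 (cv2) and the standard library are available. Lean on these libraries where they do the work, as an engineer would, in place of code of your own. Each camera call takes 0.05 s, during which the arm holds its last target. There are 200 camera calls.

TASK

Put the loose aluminium squaring fence back on the mat cutter: lower it so that both keyholes in its foot go over the two screw heads and the foot lies flat on the board, then slide it along the track towards the cutting rail until it is fully home and the red spring catch clicks up behind it, and let go. Feel for the screws and go gently, for the screws bend and the board marks if the fence is forced; leave the tape, the blade box and the eraser where they lie.

Things in the scene. Friction and masses are not known exactly. Their poses are not given: they have to be found in the camera images.
- fence: Squaring fence, loose, about 0.32 kg, lying foot down on the bench. Flat dark foot 240 (x) x 50 (y) x 4 mm (z); origin at the centre of its underside, x along its length, z up. On the foot, at y = -25 to -15 mm, stands a full-length aluminium bar, 10 mm thick and 36 mm high, to grip. Two keyholes lie on the line y = +5 mm (see the entry points).
- bar_top (a point): Middle of the top edge of the fence's bar, 40 mm above the fence's underside; yellow strip with black ticks.
- entry_rear (a point): Centre of the rear keyhole's round entry (17 mm across) in the underside of the fence's foot, at x = -44, y = +5 mm of the fence. From the entry a slot 9 mm wide, with a funnel at its mouth, runs towards the fence's -x; a screw at the slot's end stands 16 mm from the entry's centre (x = -60 mm).
- entry_front (a point): Centre of the front keyhole's entry, alike, at x = +76, y = +5 mm of the fence; a screw at the end of its slot stands at x = +60 mm.
- cutter: Mat cutter, fixed: grey board 15 mm thick, x from -160 to +190, y from -745 to +55 mm, with the cutting rail along its far side (x = 145 to 190 mm, 35 mm above the board). Origin on the underside below the middle of the squaring track, z up, x along the track towards the rail. Fence home: its axes parallel to these, its origin at y = 0, z = 15 mm and x = the nut bar's offset (see track_mark).
- track_mark (a point): Middle of the track on the board's top (15 mm up, y = +5 mm of the cutter), at the red mark. In the track a nut bar is clamped with two screws 120 mm apart: shank 6 mm, domed head 13 mm across, its underside 6 and its top 10 mm above the board. The bar's middle was set up to 12 mm either way of this point along the cutter's x when last clamped; this offset is not reported.
- catch (a joint): Red spring pin, 10 mm across, on the track line 126.5 mm behind (-x) the nut bar's middle. 0 = standing up, 6 mm above the board; grows (m) as it is pressed, 0.006 = flush with the board; takes under 1 N. The foot covers and presses it when laid over the screws, and it springs up behind the foot's rear edge (1.5 mm clear of it) when the fence is home.
- tape: Roll of brown tape lying on the cutter's board, 92 mm across, 24 mm high, origin under its middle.
- bladebox: Orange blade box on the bench, 75 x 48 x 26 mm, origin under its middle.
- eraser: White and green eraser lying on the cutter's board, 22 x 50 x 13 mm, origin under its middle.

How it is judged:
On the way, in this order (a step that is already met when the one before it is completed fails the run):
1. both screw heads have come up through the keyholes: the foot is down around the screws and presses the catch (z of fence in the frame of cutter below 0.02 m and x of fence in the frame of cutter between -0.034 and 0.012 m and y of fence in the frame of cutter between -0.006 and 0.006 m and angle between fence's own z axis and vertical below 0.06 rad and value of joint catch above 0.0016 m), for 0.05 s.
2. slid home: the catch has sprung up behind the foot (z of fence in the frame of cutter below 0.02 m and x of fence in the frame of cutter above -0.015 m and value of joint catch below 0.0015 m), for 0.1 s.
At the end, for the whole second after the job is handed in: The fence lies flat on the cutter's board (underside -1.5 to +2.5 mm from its top, tilt < 0.03 rad), within 4 mm across and 15 mm along the track of its nominal place and 0.05 rad in line with it; the catch stands up behind it (pressed < 1.5 mm); fence released and at rest (z of fence in the frame of cutter between 0.0135 and 0.0175 m and x of fence in the frame of cutter between -0.015 and 0.015 m and y of fence in the frame of cutter between -0.004 and 0.004 m and angle between the x axis of fence and the x axis of cutter, either way round below 0.05 rad and angle between fence's own z axis and vertical below 0.03 rad and value of joint catch below 0.0015 m and linear speed of fence below 0.01 m/s); the robot touches nothing.
It fails at once if the fence forced against the cutter or its screws with more than 60 N (contact force between fence and cutter above 60 N).
It fails at once if the robot itself pressed on the cutter with more than 40 N (contact force between any of the fingers, the arm and cutter above 40 N).
It fails at once if the tape, blade box or eraser moved by more than 15 mm (distance of any of tape, bladebox, eraser from where it was at the start of the episode above 0.015 m).
It also fails if it takes over 64 s, if anything falls off the work surface, if the arm or the gripper's body presses on something with over 40 N, if the wrist force passes 120 N, or if a joint passes its speed limit or range.

## Working session

There is one attempt and no reset: what is moved stays moved. The work goes in short steps, Python scripts to look and compute and a shell command to move; the robot and the scene stay as the last step left them, time stands still between calls to the robot, and variables do not carry over. Pictures are saved under pics/ and viewed, at most 10 in all, crops included, and the job is handed in when it is done.

```bash
mkdir -p pics; cat > h.py <<'E'
import numpy as np, cv2
from scipy.spatial.transform import Rotation as R
from station import monitor, viewer, ctrl, nets
def rot(o):
    o=np.array(o,float)
    return R.from_rotvec(o) if o.shape==(3,) else (R.from_matrix(o) if o.shape==(3,3) else R.from_quat(o))
def ray(cam,rc,cal=None):
    c=cal or viewer.calibration(cam); d=np.linalg.inv(c['mtx'])@[rc[1],rc[0],1]
    return np.array(c['eye']),rot(c['orientation']).apply(d)
def onz(cam,rc,z,cal=None):
    e,d=ray(cam,rc,cal); return e+d*(z-e[2])/d[2]
def tri(a,b):
    (e1,d1),(e2,d2)=a,b
    s=np.linalg.lstsq(np.c_[d1,-d2],e2-e1,rcond=None)[0]
    p,q=e1+s[0]*d1,e2+s[1]*d2
    return (p+q)/2,np.linalg.norm(p-q)
E
python3 - <<'E'
from h import *
s=monitor.get_state(); print(s['tool_pos'],s['ee_rot'],s['contact_force'])
for c in('scene','top'):
    cal=viewer.calibration(c); print(c,cal['eye'],cal['orientation'])
    cv2.imwrite(f'pics/{c}0.png',viewer.get_image(c))
    for q in('fence','bar_top','entry_rear','entry_front','cutter','track_mark','catch','tape','bladebox','eraser'):
        print(q,[(round(r['conf'],2),np.round(r['location']),) for r in nets.pinpoint(c,q)[:2]])
E
```

```text
[ 0.24361011 -0.57501041  0.22722647] [-3.07725074e+00 -6.24950090e-01  6.85525958e-04] [ 0.31281554 -0.21911428  0.33697738]
scene [1.25113612 0.10363275 0.65865872] [-1.65508474 -1.75450366  0.84960136]
fence [(0.63, array([220., 395.]))]
bar_top [(0.65, array([202., 390.]))]
entry_rear [(0.64, array([206., 406.])), (0.36, array([222., 268.]))]
entry_front [(0.88, array([238., 395.])), (0.3, array([218., 396.]))]
cutter [(0.86, array([220., 267.]))]
track_mark [(0.79, array([216., 266.]))]Traceback (most recent call last):
  File "<stdin>", line 7, in <module>
ValueError: it knows: bar_top, bladebox, cutter, entry_front, entry_rear, eraser, fence, tape, track_mark
```

```bash
python3 - <<'E'
from h import *
cv2.imwrite('pics/both.png',np.vstack([cv2.imread('pics/scene0.png')[100:400,:], viewer.get_image('top')[:300]]))
im=viewer.get_image('top'); cv2.imwrite('pics/top0.png',im)
for q in('fence','bar_top','entry_rear','entry_front','cutter','track_mark','tape','bladebox','eraser'):
    for r in nets.pinpoint('top',q)[:2]:
        z={'bar_top':.04,'track_mark':.015,'tape':.015,'eraser':.015}.get(q,0)
        print(q,round(r['conf'],2),np.round(r['location'],1),onz('top',r['location'],z).round(4))
for q,p,z in(('bar_top',(202,390),.04),('entry_front',(238,395),0),('entry_rear',(206,406),0),('track_mark',(216,266),.015)): print(q,onz('scene',p,z).round(3))
E
```

```text
fence 0.72 [209.5 257.1] [0.5106 0.2579 0.    ]
bar_top 0.67 [212.  261.2] [0.501  0.2402 0.04  ]
entry_rear 0.77 [222.9 253.4] [0.4683 0.2699 0.    ]
entry_rear 0.5 [198.4 409. ] [ 0.5385 -0.2253  0.    ]
entry_front 0.58 [185.5 263.7] [0.5868 0.2362 0.    ]
cutter 0.63 [197.4 364.9] [ 0.5439 -0.0852  0.    ]
cutter 0.58 [223.6 252.2] [0.4662 0.2738 0.    ]
track_mark 0.89 [196.7 363.3] [ 0.5452 -0.0788  0.015 ]
tape 0.88 [225.6 443.3] [ 0.4504 -0.3283  0.015 ]
bladebox 0.89 [194.4 200.2] [0.5615 0.4383 0.    ]
eraser 0.57 [196.3 408.8] [ 0.5443 -0.2223  0.015 ]
bar_top [0.495 0.235 0.04 ]
entry_front [0.584 0.244 0.   ]
entry_rear [0.461 0.285 0.   ]
track_mark [ 0.536 -0.079  0.015]
```

View pics/both.png

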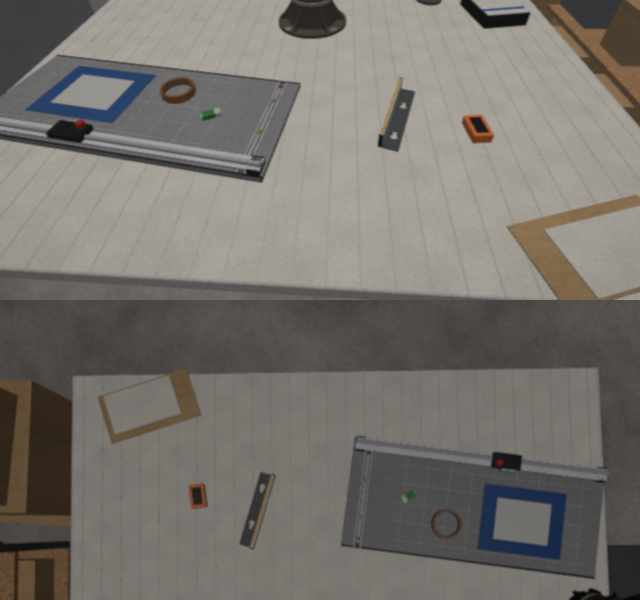

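View pics/top0.png

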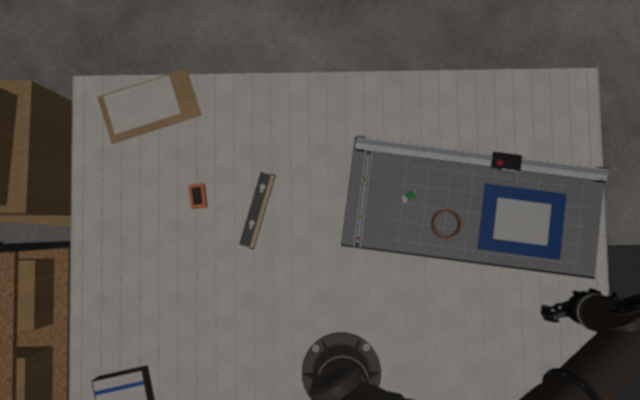

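The top view shows the fence at about pixel (258,210) with its bar on the right. The track is at column ~363, the eraser at (408,197) and the tape at (446,223). The network points agree with this. I'll move over the fence.

```bash
python3 -m pendant '[0,0,0.681,554,-650,0,-1,0,0,0.681,554,-650,0,-1,0,0,0.681,554,-650,0,-1,0,0,0.681,554,-650,0,-1,0,0,0.681,554,-650,0,-1]' 40
cat >> h.py <<'E'
def go(p,yaw):
    "tool-frame turn and shift (mm) from the measured pose to world p, tool down with tool x at yaw"
    s=monitor.get_state(); T=R.from_rotvec(s['ee_rot']); c,n=np.cos(yaw),np.sin(yaw)
    G=R.from_matrix(np.array([[c,n,0],[n,-c,0],[0,0,-1]]))
    x=T.apply([1,0,0])
    print('t',s['time'],'pos',np.round(s['tool_pos'],4),'yaw',round(np.arctan2(x[1],x[0]),4),'F',np.round(s['contact_force'],1),'gap',round(s['finger_gap'],4))
    print('turn',(T.inv()*G).as_rotvec().round(4),'shift',(T.inv().apply(np.array(p)-s['tool_pos'])*1e3).round(1))
E
python3 -c "
from h import *
go([.49,.24,.22],-.27)"
```

```text
time: 1.32
tool_pos: [0.3052, -0.3805, 0.2281]
ee_rot: [-3.124, 0.332, -0.001]
contact_force: [1.4, 0.1, 0.6]
finger_gap: 0.0853
gripper_force: 0.0
t 1.3167 pos [ 0.3052 -0.3805  0.2281] yaw -0.2117 F [1.4 0.1 0.6] gap 0.0853
turn [-0.0001 -0.0004  0.0583] shift [  50.3 -645.5    8.2]
```

```bash
python3 -m pendant '[0,0,0.058,16,-206,0,-1,0,0,0.058,16,-206,0,-1,0,0,0.058,16,-206,0,-1,0,0,0.058,16,-206,0,-1,0,0,0.058,16,-206,0,-1]' >/dev/null
python3 -m pendant '[0,0,0,4,-206,0,-1,0,0,0,4,-206,0,-1,0,0,0,4,-206,0,-1,0,0,0,4,-206,0,-1,0,0,0,4,-206,0,-1]' >/dev/null
python3 -m pendant '[0,0,0,4,-206,0,-1,0,0,0,4,-206,0,-1,0,0,0,4,-206,0,-1,0,0,0,4,-206,0,-1,0,0,0,4,-206,0,-1]'
python3 - <<'E'
from h import *
go([.495,.24,.2],-.27)
cv2.imwrite('pics/w1.png',viewer.get_image('wrist')); cal=viewer.calibration('wrist')
P={}
for q,z in(('bar_top',.04),('entry_rear',0),('entry_front',0),('fence',0)):
    for r in nets.pinpoint('wrist',q)[:2]:
        print(q,round(r['conf'],2),np.round(r['location'],1),onz('wrist',r['location'],z,cal).round(4))
E
```

```text
time: 2.57
tool_pos: [0.4782, 0.2138, 0.2283]
ee_rot: [-3.114, 0.413, -0.001]
contact_force: [1.2, -0.5, 0.1]
finger_gap: 0.0855
gripper_force: 0.0
t 2.5667 pos [0.4782 0.2138 0.2283] yaw -0.264 F [ 1.2 -0.5  0.1] gap 0.0855
turn [-0.0005 -0.0005  0.006 ] shift [  9.3 -29.6  28.3]
bar_top 0.8 [151.8 292.1] [0.5049 0.2481 0.04  ]
entry_rear 0.67 [185.2 268.9] [0.4691 0.2895 0.    ]
entry_rear 0.65 [147.7 105.6] [0.5549 0.4497 0.    ]
entry_front 0.67 [ 70.8 269.6] [0.5847 0.2525 0.    ]
entry_front 0.28 [148.9 292.1] [0.502  0.2527 0.    ]
fence 0.77 [142.4 276.9] [0.513  0.2666 0.    ]
```

View pics/w1.png

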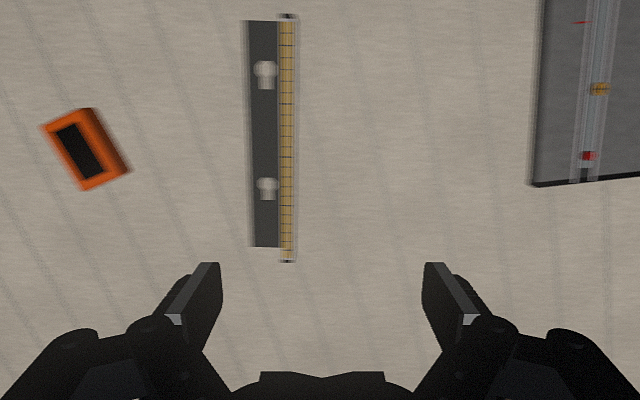

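The wrist view shows the bar running vertically at column 288, rows 17–262, with the keyholes at (266,70) and (267,187). At the right edge, part of the track shows a screw at (600,88) and the catch at (589,156). I'll measure the strip by colour.

```bash
cat >> h.py <<'E'
def strip():
    cal=viewer.calibration('wrist'); im=viewer.get_image('wrist'); h=cv2.cvtColor(im,cv2.COLOR_BGR2HSV)
    m=cv2.inRange(h,(15,70,80),(32,255,255)); m=cv2.morphologyEx(m,cv2.MORPH_CLOSE,np.ones((9,9)))
    n,l,st,_=cv2.connectedComponentsWithStats(m); i=1+np.argmax(st[1:,4])
    b=cv2.boxPoints(cv2.minAreaRect(np.argwhere(l==i)[:,::-1].astype(np.float32))); b=b[np.argsort(b[:,1])]
    return im,cal,b[:2].mean(0),b[2:].mean(0)
E
python3 - <<'E'
from h import *
im,cal,a,b=strip(); print(a,b)
A,B=[onz('wrist',p[::-1],.04,cal) for p in(a,b)]
y=np.arctan2(*(A-B)[1::-1]); print(A,B,np.linalg.norm(A-B),'yaw',y)
M=(A+B)/2; print('mid',M)
go([M[0],M[1],.1],y)
E
```

```text
[287.99997  21.     ] [287.99997 256.99997]
[0.61458821 0.20578882 0.04      ] [0.39550752 0.27193737 0.04      ] 0.2288492508674554 yaw -0.2932328383707144
mid [0.50504787 0.23886309 0.04      ]
t 2.8667 pos [0.4778 0.2102 0.2279] yaw -0.265 F [0.5 0.3 0.3] gap 0.0854
turn [0.0011 0.0001 0.0282] shift [ 18.8 -34.9 127.8]
```

```bash
python3 -m pendant '[0,0,0.028,19,-35,60,-0.3,0,0,0.028,19,-35,60,-0.3,0,0,0.028,19,-35,120,-0.3,0,0,0.028,19,-35,120,-0.3,0,0,0.028,19,-35,120,-0.3]' 
python3 - <<'E'
from h import *
im,cal,a,b=strip(); cv2.imwrite('pics/w2.png',im); print(a,b)
A,B=[onz('wrist',p[::-1],.04,cal) for p in(a,b)]
y=np.arctan2(*(A-B)[1::-1]); print(A,B,np.linalg.norm(A-B),'yaw',y)
go([.50505,.23886,.029],-.293)
E
```

```text
time: 3.28
tool_pos: [0.503, 0.2368, 0.1039]
ee_rot: [3.102, -0.459, -0.009]
contact_force: [-1.5, -0.6, -0.2]
finger_gap: 0.0557
gripper_force: 0.0
[318.5  15. ] [318.5 356. ]
[0.61462368 0.20579218 0.04      ] [0.39453451 0.27306685 0.04      ] 0.23014153549352348 yaw -0.296650516330544
t 3.3333 pos [0.5043 0.2378 0.1066] yaw -0.2939 F [0.7 0.3 0.7] gap 0.0552
turn [ 0.0036  0.0026 -0.0009] shift [ 0.6 -1.5 77.6]
```

View pics/w2.png

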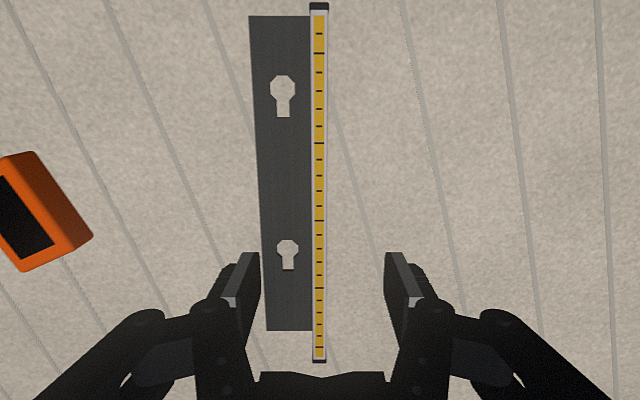

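The bar sits centred between the fingers at column 319, and both keyholes are clear. I'll descend and grip.

```bash
python3 -m pendant '[0,0,0,0.5,-1.5,38,0,0,0,0,0.5,-1.5,62,0,0,0,0,0.5,-1.5,77,0,0,0,0,0.5,-1.5,77,0,0,0,0,0.5,-1.5,77,0]'
python3 -m pendant '[0,0,0,0,0,0,0.4,0,0,0,0,0,0,1,0,0,0,0,0,0,1,0,0,0,0,0,0,1,0,0,0,0,0,0,1]' 70
python3 -m pendant '[0,0,0,0,0,0,1,0,0,0,0,0,0,1,0,0,0,0,0,0,1]' 70
python3 -c "
from h import *
go([.50505,.23886,.029],-.293)"
```

```text
time: 3.75
tool_pos: [0.5072, 0.2412, 0.0326]
ee_rot: [-3.108, 0.459, -0.002]
contact_force: [0.2, -0.0, 0.1]
finger_gap: 0.0428
gripper_force: 0.0
time: 4.17
tool_pos: [0.5072, 0.2411, 0.0329]
ee_rot: [-3.108, 0.458, -0.003]
contact_force: [-1.8, -3.9, 13.2]
finger_gap: 0.0067
gripper_force: 68.9
time: 4.42
tool_pos: [0.5072, 0.2412, 0.033]
ee_rot: [-3.108, 0.458, -0.003]
contact_force: [-3.0, -4.2, 12.3]
finger_gap: 0.0065
gripper_force: 68.9
t 4.4167 pos [0.5072 0.2412 0.033 ] yaw -0.2927 F [-3.  -4.2 12.3] gap 0.0065
turn [-0.0005 -0.0022  0.0003] shift [-1.4  2.8  4. ]
```

```bash
python3 -m pendant '[0,0,0,0,0,-10,1,0,0,0,0,0,-30,1,0,0,0,0,0,-60,1,0,0,0,0,0,-100,1,0,0,0,0,0,-130,1]'
python3 -m pendant '[0,0,-0.05,15,37,-10,1,0,0,-0.1,30,74,-20,1,0,0,-0.15,45,111,-20,1,0,0,-0.19,60,148,-20,1,0,0,-0.19,77,185,-20,1]' >/dev/null
python3 -m pendant '[0,0,0,0,0,0,1,0,0,0,0,0,0,1,0,0,0,0,0,0,1,0,0,0,0,0,0,1,0,0,0,0,0,0,1]'
python3 - <<'E'
from h import *
im,cal,a,b=strip(); cv2.imwrite('pics/w3.png',im); print('strip',a,b)
go([.53,.03,.18],-.1)
print({k:np.array(v).round(4).tolist() for k,v in cal.items()})
for q,z in(('track_mark',.015),('bar_top',.19),('entry_rear',.15),('entry_front',.15)):
    for r in nets.pinpoint('wrist',q)[:2]:
        print(q,round(r['conf'],2),np.round(r['location'],1),onz('wrist',r['location'],z,cal).round(4))
E
```

```text
time: 4.83
tool_pos: [0.5061, 0.2419, 0.1642]
ee_rot: [-3.107, 0.456, -0.001]
contact_force: [0.7, -0.2, -3.0]
finger_gap: 0.0068
gripper_force: 68.8
time: 5.67
tool_pos: [0.5265, 0.0439, 0.1813]
ee_rot: [-3.137, 0.156, -0.0]
contact_force: [-0.1, -0.6, -3.3]
finger_gap: 0.0063
gripper_force: 68.9
strip [322.   0.] [322. 377.]
t 5.7167 pos [0.5266 0.0438 0.1812] yaw -0.0995 F [ 0.4 -0.7 -3.6] gap 0.0068
turn [-0.0005  0.      0.0005] shift [ 4.8 13.4  1.2]
{'mtx': [[346.2776, 0.0, 321.7894], [0.0, 346.2776, 198.4961], [0.0, 0.0, 1.0]], 'eye': [0.605, 0.0372, 0.3287], 'orientation': [1.9563, -2.1602, -0.3391]}
track_mark 0.94 [147.4 456.4] [ 0.5412 -0.0791  0.015 ]
bar_top 0.71 [272.1 321.8] [0.5259 0.0451 0.19  ]
entry_rear 0.8 [302.  278.8] [0.4856 0.0751 0.15  ]
entry_front 0.62 [ 93.  273.1] [0.6047 0.0615 0.15  ]
entry_front 0.38 [145.3 454.6] [ 0.5698 -0.0281  0.15  ]
```

View pics/w3.png

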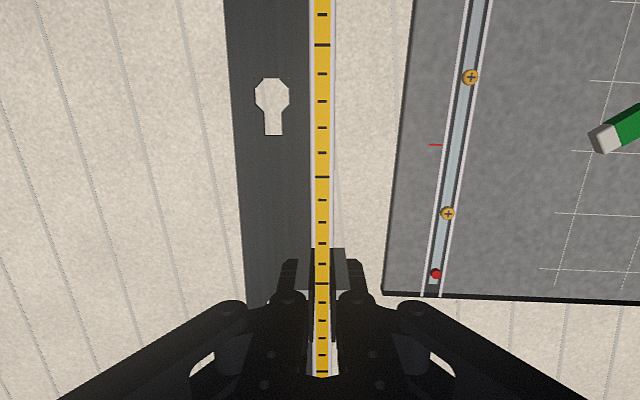

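The wrist view shows the screws at (470,77) and (447,213), the catch at (436,274), and the front keyhole at (272,95). The fence is held squarely. Next I'll locate the screws and the fence in the hand.

```bash
cat >> h.py <<'E'
def blob(m,c0,r):
    k=np.zeros_like(m); cv2.circle(k,c0,r,255,-1); m=cv2.bitwise_and(m,k)
    M=cv2.moments(m,True); return np.array([M['m10'],M['m01']])/M['m00'],M['m00']
E
python3 - <<'E'
from h import *
im=cv2.imread('pics/w3.png'); cal=viewer.calibration('wrist'); h=cv2.cvtColor(im,cv2.COLOR_BGR2HSV)
g=cv2.inRange(h,(10,90,60),(30,255,255)); red=cv2.inRange(h,(0,120,60),(8,255,255))|cv2.inRange(h,(172,120,60),(180,255,255))
w=lambda p,z: onz('wrist',p[::-1],z,cal)
S=[]
for n,m,c,r,z in(('S_front',g,(470,77),14,.0235),('S_rear',g,(447,213),14,.0235),('catch',red,(436,274),11,.0205),('mark',red,(436,145),10,.015)):
    p,a=blob(m,c,r); S.append(w(p,z)); print(n,p.round(1),a,S[-1].round(4))
d=S[0]-S[1]; y=np.arctan2(d[1],d[0]); mid=(S[0]+S[1])/2
print('screw dist',np.linalg.norm(d),'yaw',y,'mid',mid,'mid-catch',np.linalg.norm((mid-S[2])[:2]))
u=np.array([np.cos(y),np.sin(y)]);v=np.array([-u[1],u[0]])
# mark is left of the track; along-track offset
print('offset along track mid-mark',(mid-S[3])[:2]@u)
s=monitor.get_state(); t=np.array(s['tool_pos']); T=R.from_rotvec(s['ee_rot'])
light=cv2.inRange(im,(120,120,120),(255,255,255)); p,a=blob(light,(272,94),17)
# entry: top part circle
m=cv2.bitwise_and(light,light,mask=None); m[104:]=0
pe,a=blob(m,(272,94),20); print('entry pix',pe,a)
E=w(np.array(pe),.150); print('entry in tool mm',T.inv().apply(E-t)*1e3)
for q in((323.,5.),(321.5,200.)):
    print('strip in tool',T.inv().apply(w(np.array(q),t[2]+.007)-t)*1e3)
# foot left edge
for q in((224,0),(245,280)): print('foot edge in tool',T.inv().apply(w(np.array(q,float),t[2]-.029)-t)*1e3)
E
```

```text
S_front [469.7  76.8] 183.0 [ 0.601  -0.087   0.0235]
S_rear [447.1 212.5] 131.0 [ 0.4822 -0.0695  0.0235]
catch [435.3 273.2] 88.0 [ 0.4169 -0.0593  0.0205]
mark [435.2 144.5] 25.0 [ 0.5457 -0.0611  0.015 ]
screw dist 0.12012578746118953 yaw -0.14658843313693593 mid [ 0.5415906  -0.07824704  0.0235    ] mid-catch 0.1260871791075592
offset along track mid-mark -0.0016032118635510926
entry pix [271.63979194  91.72171651] 769.0
entry in tool mm [ 76.63489773 -25.8893242   31.03572796]
strip in tool [106.99825412  -0.76244521  -7.01034101]
strip in tool [32.97320534 -1.30336631 -7.00318984]
foot edge in tool [116.25042851 -45.38306536  28.98863686]
foot edge in tool [-27.47361325 -45.60929798  29.00252365]
```

```bash
python3 -c "
from h import *
go([.5221,-.1006,.085],-.1466)"
```

```text
t 5.9167 pos [0.5267 0.0428 0.181 ] yaw -0.1008 F [ 1.2 -0.6 -2.8] gap 0.0063
turn [0.     0.0001 0.0458] shift [  9.9 143.2  96. ]
```

```bash
python3 -m pendant '[0,0,0.02,3,36,0,1,0,0,0.046,6,72,0,1,0,0,0.046,10,108,20,1,0,0,0.046,10,136,45,1,0,0,0.046,10,143,70,1]' >/dev/null
python3 -m pendant '[0,0,0,0,0,16,1,0,0,0,0,0,26,1,0,0,0,0,0,26,1,0,0,0,0,0,26,1,0,0,0,0,0,26,1]'
python3 - <<'E'
from h import *
im=viewer.get_image('wrist'); go([.5221,-.1006,.085],-.1466)
cv2.imwrite('pics/w4f.png',im); c=cv2.resize(im[40:190,200:360],None,fx=4.5,fy=4,interpolation=cv2.INTER_CUBIC)
cv2.imwrite('pics/w4.png',np.vstack([cv2.resize(im,(400,250)),cv2.resize(c,(400,340))]) if 0 else cv2.resize(im,(800,500)))
E
```

```text
time: 6.75
tool_pos: [0.5232, -0.1003, 0.0862]
ee_rot: [-3.133, 0.23, -0.003]
contact_force: [0.6, -0.5, -4.5]
finger_gap: 0.0068
gripper_force: 69.1
t 6.8 pos [ 0.5233 -0.1004  0.0863] yaw -0.1468 F [ 0.5 -0.3 -3.3] gap 0.0069
turn [-0.0002 -0.0022 -0.0002] shift [-1.2  0.3  1.3]
```

View pics/w4.png

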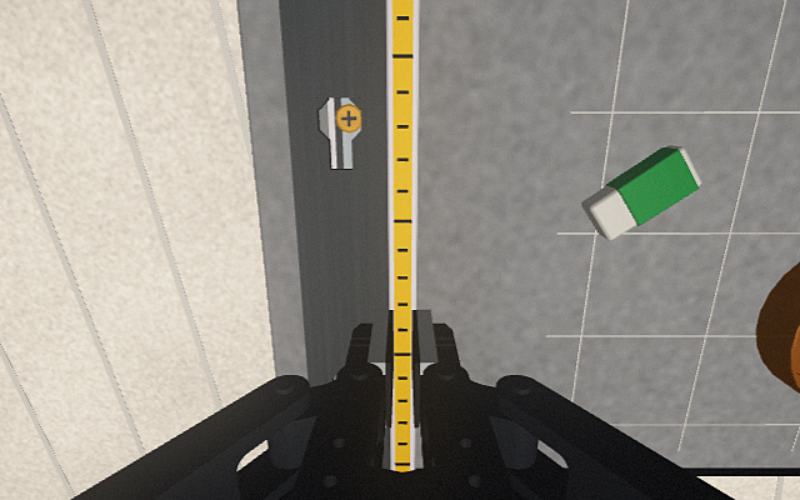

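The keyhole is at (341,120) in the enlarged view, with the front screw's head showing in it at (348,118). I'll work out the offset with parallax removed.

```bash
python3 - <<'E'
from h import *
im=cv2.imread('pics/w4f.png'); cal=viewer.calibration('wrist'); h=cv2.cvtColor(im,cv2.COLOR_BGR2HSV)
g=cv2.inRange(h,(10,90,60),(30,255,255))
p,a=blob(g,(279,95),16); s=monitor.get_state(); t=np.array(s['tool_pos']); T=R.from_rotvec(s['ee_rot'])
tt=lambda q,z:T.inv().apply(onz('wrist',np.array(q,float)[::-1],z,cal)-t)*1e3
print('screw',p,a,tt(p,.0235))
# keyhole outline: not dark-grey foot
roi=cv2.cvtColor(im,cv2.COLOR_BGR2GRAY); sat=h[:,:,1]
m=((roi>95)|(g>0)).astype(np.uint8)*255; m[:, :250]=0; m[:,300:]=0; m[:70]=0; m[145:]=0
n,l,st,_=cv2.connectedComponentsWithStats(m); i=1+np.argmax(st[1:,4]); x,y,w,hh,_=st[i]; print('hole box',x,y,w,hh)
for r in range(y,y+hh,3):
    c=np.where(l[r]==i)[0]; print(r,c.min(),c.max(),end='; ')
zt=t[2]-.029
print('\nleft/right/top/bottom of hole in tool (top surface):',tt((x,95),zt)[:2],tt((x+w,95),zt)[:2],tt((270,y),zt)[:2],tt((272,y+hh),zt)[:2])
print('strip',tt((321.5,20),t[2]+.007)[:2],tt((321.5,200),t[2]+.007)[:2])
print('track lines?')
E
```

```text
screw [278.6091954   94.20689655] 348.0 [ 74.8180455  -26.36462506  63.00003267]
hole box 255 78 35 57
78 263 279; 81 262 281; 84 259 284; 87 256 287; 90 255 288; 93 255 288; 96 256 288; 99 256 288; 102 256 288; 105 258 287; 108 261 285; 111 264 282; 114 264 281; 117 264 281; 120 264 281; 123 265 281; 126 265 281; 129 265 281; 132 265 282; 
left/right/top/bottom of hole in tool (top surface): [ 75.06249544 -33.86977965] [ 75.06808833 -16.76924629] [ 82.91197665 -26.18694748] [ 55.68624805 -26.40366951]
strip [102.10096355  -1.34798829] [32.88648151 -1.34334578]
track lines?
```

```bash
python3 -m pendant '[0,0,0,0,-0.5,8,1,0,0,0,0,-0.5,16,1,0,0,0,0,-0.5,22,1,0,0,0,0,-0.5,22,1,0,0,0,0,-0.5,22,1]'
cat > look.py <<'E'
from h import *
cal=viewer.calibration('wrist'); im=viewer.get_image('wrist'); h=cv2.cvtColor(im,cv2.COLOR_BGR2HSV); go([.5221,-.1006,.048],-.1466)
g=cv2.inRange(h,(10,90,60),(30,255,255))
p,a=blob(g,(275,95),24); s=monitor.get_state(); t=np.array(s['tool_pos']); T=R.from_rotvec(s['ee_rot'])
tt=lambda q,z:T.inv().apply(onz('wrist',np.array(q,float)[::-1],z,cal)-t)*1e3
print('screw',p,a,tt(p,.0235)[:2])
m=((cv2.cvtColor(im,cv2.COLOR_BGR2GRAY)>95)|(g>0)).astype(np.uint8)*255; m[:, :250]=0; m[:,300:]=0; m[:70]=0; m[145:]=0
n,l,st,_=cv2.connectedComponentsWithStats(m); i=1+np.argmax(st[1:,4]); x,y,w,hh,_=st[i]; print('hole box',x,y,w,hh)
for r in range(y,y+hh,4):
    c=np.where(l[r]==i)[0]; print(r,c.min(),c.max(),end='; ')
cv2.imwrite('pics/look%d.png'%(s['time']*100),cv2.resize(im[50:170,220:340],(480,480),interpolation=cv2.INTER_CUBIC))
E
python3 look.py
```

```text
time: 7.22
tool_pos: [0.5217, -0.1005, 0.0624]
ee_rot: [-3.133, 0.232, 0.002]
contact_force: [0.1, 0.4, -3.1]
finger_gap: 0.0067
gripper_force: 69.0
t 7.2667 pos [ 0.5221 -0.1005  0.0628] yaw -0.1479 F [-1.3 -0.3 -4.1] gap 0.0067
turn [ 0.0001  0.0006 -0.0013] shift [ 0.1  0.1 14.8]
screw [272.41468683  91.88552916] 463.0 [ 76.03729474 -26.5905871 ]
hole box 255 78 31 57
78 265 279; 82 264 282; 86 257 283; 90 255 284; 94 255 285; 98 255 284; 102 256 283; 106 258 283; 110 267 283; 114 267 281; 118 267 281; 122 267 281; 126 268 281; 130 268 282; 134 268 282;
```

```bash
python3 -m pendant '[0,0,0,1,-0.7,0,1,0,0,0,1,-0.7,2,1,0,0,0,1,-0.7,4,1,0,0,0,1,-0.7,4,1]'
python3 -m pendant '[0,0,0,0,0,1,1,0,0,0,0,0,2,1,0,0,0,0,0,3,1,0,0,0,0,0,3,1]'
python3 look.py
```

```text
time: 7.6
tool_pos: [0.5232, -0.1001, 0.0588]
ee_rot: [3.133, -0.232, -0.0]
contact_force: [-0.7, -0.6, -4.1]
finger_gap: 0.0067
gripper_force: 69.0
time: 7.93
tool_pos: [0.5232, -0.1, 0.0559]
ee_rot: [3.133, -0.232, -0.0]
contact_force: [-0.2, -0.4, -3.6]
finger_gap: 0.0068
gripper_force: 69.0
t 7.9833 pos [ 0.5232 -0.1     0.0559] yaw -0.148 F [ 0.4  0.6 -3.7] gap 0.0065
turn [ 0.      0.0002 -0.0014] shift [-1.   0.7  7.9]
screw [272.11646586  95.05823293] 498.0 [ 74.96206717 -25.91681789]
hole box 255 78 31 57
78 265 279; 82 265 282; 86 257 283; 90 255 284; 94 255 285; 98 255 285; 102 256 284; 106 258 283; 110 266 283; 114 266 281; 118 266 281; 122 267 281; 126 267 281; 130 267 281; 134 267 282;
```

No contact force with the heads already entering, and the screw is centred in the hole. I'll continue down gently.

```bash
python3 -m pendant '[0,0,0,0,0,1,1,0,0,0,0,0,2,1,0,0,0,0,0,3,1,0,0,0,0,0,3,1]' | sed -n 2,4p
python3 -m pendant '[0,0,0,0,0,1,1,0,0,0,0,0,2,1,0,0,0,0,0,2,1]'| sed -n 2,4p
```

```text
tool_pos: [0.5233, -0.1001, 0.0529]
ee_rot: [3.133, -0.232, -0.0]
contact_force: [0.2, -0.4, -2.6]
tool_pos: [0.5233, -0.1, 0.0509]
ee_rot: [3.133, -0.232, -0.0]
contact_force: [0.7, 0.6, -4.1]
```

```bash
for i in 1; do python3 -m pendant '[0,0,0,0,0,0.7,1,0,0,0,0,0,1.4,1,0,0,0,0,0,1.4,1]'| sed -n 2,4p
python3 -m pendant '[0,0,0,0,0,0.7,1,0,0,0,0,0,1.2,1,0,0,0,0,0,1.2,1]'| sed -n 2,4p; done
```

```text
tool_pos: [0.5233, -0.1, 0.0496]
ee_rot: [3.133, -0.232, 0.0]
contact_force: [0.7, 0.2, -3.2]
tool_pos: [0.5231, -0.1001, 0.0484]
ee_rot: [3.133, -0.232, -0.0]
contact_force: [-0.7, -0.9, -1.8]
```

```bash
python3 -m pendant '[0,0,0,0,0,0.5,1,0,0,0,0,0,0.8,1,0,0,0,0,0,0.8,1]'| sed -n 2,4p
python3 look.py
```

```text
tool_pos: [0.5232, -0.1001, 0.048]
ee_rot: [3.133, -0.232, -0.0]
contact_force: [-4.1, -0.2, 3.7]
t 9.3667 pos [ 0.5232 -0.1001  0.048 ] yaw -0.1481 F [-4.7 -0.6  5.1] gap 0.0067
turn [ 0.0003 -0.     -0.0015] shift [-1.   0.7  0. ]
screw [269.8         95.42616822] 535.0 [ 74.95981445 -25.94759805]
hole box 254 78 30 57
78 262 278; 82 262 280; 86 259 281; 90 254 282; 94 254 283; 98 254 283; 102 254 282; 106 261 281; 110 263 281; 114 264 280; 118 264 280; 122 264 281; 126 264 281; 130 264 281; 134 265 281;
```

The foot is on the board (about 8 N of contact) at the expected height, with the screw up through the hole. I'll slide it towards the rail.

```bash
python3 -m pendant '[0,0,0,1,0,-0.3,1,0,0,0,2.5,0,-0.3,1,0,0,0,4,0,-0.3,1,0,0,0,4,0,-0.3,1]'| sed -n 2,4p
python3 -m pendant '[0,0,0,1.5,0,0,1,0,0,0,3,0,0,1,0,0,0,4,0,0,1,0,0,0,4,0,0,1]'| sed -n 2,4p
```

```text
tool_pos: [0.5265, -0.1004, 0.048]
ee_rot: [3.133, -0.232, -0.003]
contact_force: [-6.5, 0.1, 6.9]
tool_pos: [0.5305, -0.101, 0.048]
ee_rot: [3.133, -0.232, -0.003]
contact_force: [-6.6, 1.6, 6.8]
```

```bash
python3 -m pendant '[0,0,0,1.5,0,-0.2,1,0,0,0,3,0,-0.2,1,0,0,0,4,0,-0.2,1,0,0,0,4,0,-0.2,1]'| sed -n 2,4p
python3 -m pendant '[0,0,0,1,0,0,1,0,0,0,2,0,0,1,0,0,0,2,0,0,1]'| sed -n 2,4p
python3 look.py
```

```text
tool_pos: [0.5357, -0.1018, 0.0481]
ee_rot: [-3.133, 0.232, -0.001]
contact_force: [-1.9, -0.5, -0.8]
tool_pos: [0.5375, -0.1021, 0.0481]
ee_rot: [-3.133, 0.232, -0.001]
contact_force: [-1.6, -0.1, -2.4]
t 10.6667 pos [ 0.5377 -0.1021  0.0481] yaw -0.148 F [ 0.   0.1 -3.3] gap 0.0066
turn [-0.0001 -0.001  -0.0014] shift [-15.7   0.8   0.1]
screw [272.53623188 116.11594203] 69.0 [ 65.14757742 -25.06786558]
hole box 258 78 28 63
78 262 278; 82 262 280; 86 262 281; 90 263 281; 94 263 281; 98 263 281; 102 263 282; 106 263 282; 110 264 282; 114 264 280; 118 261 281; 122 259 283; 126 258 285; 130 259 284; 134 260 283; 138 264 278;
```

```bash
python3 -m pendant '[0,0,0,0.5,0,0.2,1,0,0,0,1,0,0.2,1,0,0,0,1,0,0.2,1]'| sed -n 2,4p
python3 -m pendant '[0,0,0,0.5,0,0,1,0,0,0,1,0,0,1,0,0,0,1,0,0,1]'| sed -n 2,4p
python3 - <<'E'
from h import *
im=viewer.get_image('wrist'); cv2.imwrite('pics/w5.png',cv2.resize(im,(800,500)))
E
```

```text
tool_pos: [0.5379, -0.1022, 0.048]
ee_rot: [3.133, -0.232, -0.001]
contact_force: [-4.0, 0.6, 3.6]
tool_pos: [0.5384, -0.1023, 0.048]
ee_rot: [3.133, -0.232, -0.002]
contact_force: [-5.3, 0.3, 5.2]
```

View pics/w5.png

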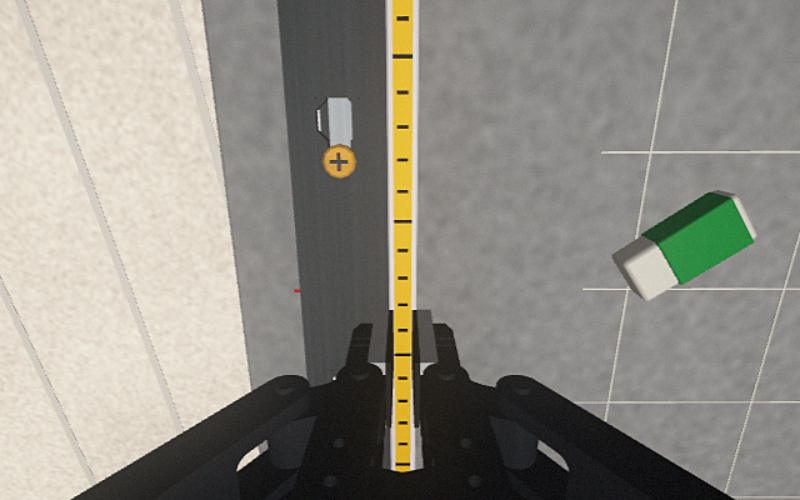

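The front screw's head at (339,161) is over the slot, at or near its end. I'll press on gently until there is a firm stop.

```bash
python3 -m pendant '[0,0,0,0.5,0,-0.2,1,0,0,0,1,0,-0.2,1,0,0,0,1,0,-0.2,1]'| sed -n 2,4p
python3 -m pendant '[0,0,0,0.5,0,0,1,0,0,0,1,0,0,1,0,0,0,1,0,0,1]'| sed -n 2,4p
```

```text
tool_pos: [0.5396, -0.1025, 0.048]
ee_rot: [3.133, -0.232, -0.002]
contact_force: [-4.9, 0.5, 2.8]
tool_pos: [0.5396, -0.1025, 0.048]
ee_rot: [3.133, -0.232, -0.004]
contact_force: [-8.9, 1.1, 6.4]
```

```bash
python3 -m pendant '[0,0,0,0.5,0,-0.3,1,0,0,0,1,0,-0.3,1,0,0,0,1,0,-0.3,1]'| sed -n 2,4p
python3 -m pendant '[0,0,0,0.5,0,0,1,0,0,0,1,0,0,1,0,0,0,1,0,0,1]'| sed -n 2,4p
python3 - <<'E'
from h import *
cv2.imwrite('pics/s5.png',np.vstack([cv2.resize(viewer.get_image('scene')[150:290,220:420],(800,560))]))
E
```

```text
tool_pos: [0.5397, -0.1025, 0.048]
ee_rot: [3.133, -0.232, -0.007]
contact_force: [-10.2, 2.7, 7.6]
tool_pos: [0.5397, -0.1026, 0.048]
ee_rot: [3.133, -0.232, -0.01]
contact_force: [-13.9, 1.8, 11.8]
```

View pics/s5.png

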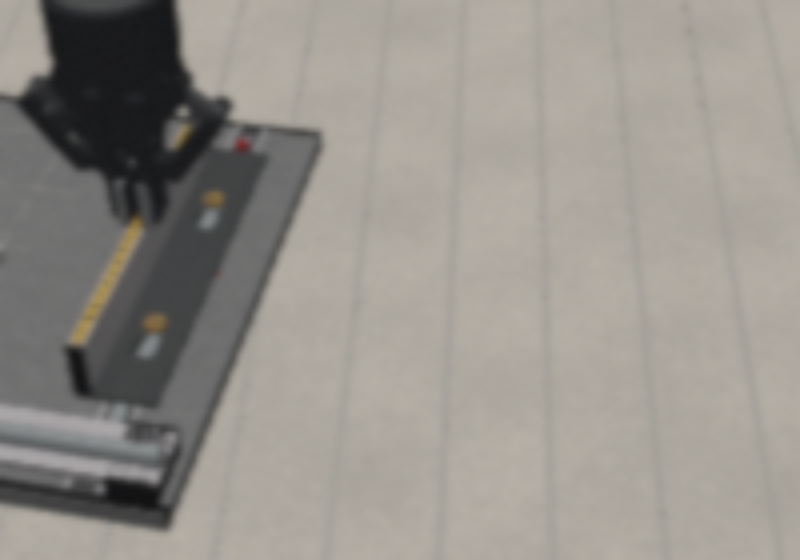

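The red catch shows behind the rear end at (243,145), and both screws are at the slot ends. The stop is firm with force rising. I'll relax the push, release, and lift away.

```bash
python3 -m pendant '[0,0,0,-1,0,-0.2,1,0,0,0,-2.5,0,-0.5,1,0,0,0,-2.5,0,-0.5,1]'| sed -n 2,4p
python3 -m pendant '[0,0,0,0,0,0,0.7,0,0,0,0,0,0,0.5,0,0,0,0,0,0,0.3,0,0,0,0,0,0,0.3,0,0,0,0,0,0,0.3]'
python3 -m pendant '[0,0,0,0,0,-6,0.3,0,0,0,0,0,-20,0.3,0,0,0,0,0,-40,0.3,0,0,0,0,0,-75,0.3,0,0,0,0,0,-105,0.3]'
python3 -m pendant '[0,0,0,-30,0,-20,0.3,0,0,0,-60,0,-40,0.3,0,0,0,-80,0,-50,0.3,0,0,0,-80,0,-50,0.3,0,0,0,-80,0,-50,0.3]' | sed -n 2,4p
python3 - <<'E'
from h import *
im=viewer.get_image('wrist'); sc=viewer.get_image('scene')
cv2.imwrite('pics/w6.png',np.vstack([cv2.resize(im,(480,300)),cv2.resize(sc[190:270,220:348],(480,300))]))
E
```

```text
tool_pos: [0.5397, -0.1025, 0.0485]
ee_rot: [-3.133, 0.232, 0.002]
contact_force: [-5.5, 0.6, -4.5]
time: 12.93
tool_pos: [0.5414, -0.1027, 0.0493]
ee_rot: [3.133, -0.232, 0.002]
contact_force: [0.7, -0.5, 0.5]
finger_gap: 0.0302
gripper_force: 0.0
time: 13.35
tool_pos: [0.5404, -0.1024, 0.1557]
ee_rot: [-3.133, 0.232, 0.001]
contact_force: [0.7, -0.3, 0.1]
finger_gap: 0.0296
gripper_force: 0.0
tool_pos: [0.4615, -0.091, 0.2053]
ee_rot: [3.132, -0.232, 0.004]
contact_force: [0.1, -0.1, -0.4]
```

View pics/w6.png

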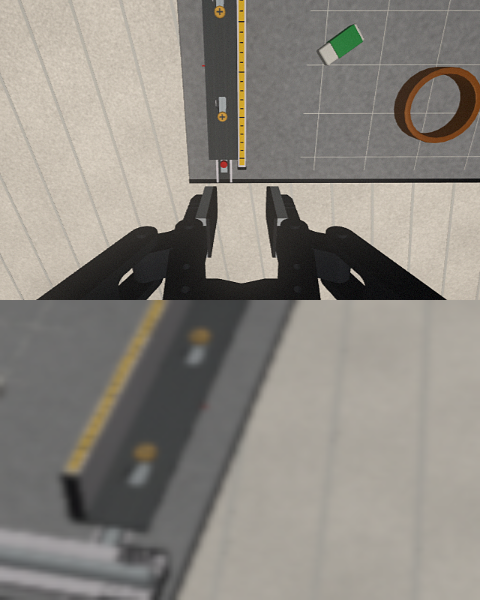

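The catch shows as a red dot at (224,164), just behind the foot's rear edge at row ~159. I'll check its full roundness in numbers.

```bash
python3 - <<'E'
from h import *
cal=viewer.calibration('wrist'); im=viewer.get_image('wrist'); h=cv2.cvtColor(im,cv2.COLOR_BGR2HSV)
red=cv2.inRange(h,(0,120,50),(8,255,255))|cv2.inRange(h,(172,120,50),(180,255,255)); k=np.zeros_like(red); k[195:245,280:320]=255
x,y,w,hh=cv2.boundingRect(red&k); print(x,y,w,hh)
P=lambda c,r,z:onz('wrist',(r,c),z,cal)
print('catch size mm',np.linalg.norm(P(x,y,.021)-P(x,y+hh,.021))*1e3,np.linalg.norm(P(x,y,.021)-P(x+w,y,.021))*1e3)
print(cv2.cvtColor(im,cv2.COLOR_BGR2GRAY)[200:232,x+w//2])
g=cv2.inRange(h,(10,90,60),(30,255,255))
a,_=blob(g,(297,156),14); b,_=blob(g,(293,16),14)
c=np.array([x+w/2,y+hh/2]); A,B,C=P(*a,.0235),P(*b,.0235),P(*c,.021)
print('rear screw-catch',np.linalg.norm(A-C)*1e3,'screws',np.linalg.norm(A-B)*1e3)
E
```

```text
294 215 9 10
catch size mm 10.959917901468524 9.16134544720696
[ 75  70  72  76  73  78  72  73  70  70  72  73  70  77  76  38  73  91
  83  83  85  87  80  78  69 174 162 159 161 165 180  62]
rear screw-catch 66.83884444356151 screws 120.12699327233071
```

```bash
python3 -c "
from station import ctrl
print(ctrl.close_job())"
```

```text
the job is handed in; nothing more can be done
None
```

The fence is back on the mat cutter: it is over both screws and slid fully home, the red catch stands up behind it, and the gripper has let go. I handed the job in, but the system gave no pass/fail result.

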